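Snap the red power bank out of the charging dock and stand it in the key tray

TASK

Before going out: pull the glossy red power bank straight up out of its snap-in socket in the charging dock and stand it upright in the large empty compartment of the stainless key tray, setting it down rather than dropping it. Leave the white and the black power bank snapped in the dock.

Things in the scene. Friction and masses are not known exactly. Their poses are not given: they have to be found in the camera images.
- bank_red: Glossy red stick power bank, 26 mm (its x) by 38 mm (its y) by 90 mm tall (z up), 90-185 g. Origin: centre of its underside. Flat-sided, but for a groove low on its narrow +y and -y sides where two sprung balls of its socket catch. Snapped into any of the dock's 3 sockets, its upper 66 mm free. A straight upward pull of 8-16 N frees it within 5 mm; it then slides, and is clear after 24 mm.
- bank_white: White power bank, same shape and axes as the red. Stays in its socket. The grey charging dock, fixed to the shelf, is 62 mm deep (along the banks' x), 224 mm long (their y), 32 mm high. Its 3 sockets lie 75 mm apart in a row along y, all banks turned alike; socket floor 8 mm above the shelf, 24 mm deep, 1.5 mm clearance all round. The dock has no bank-free socket at the start.
- bank_black: Black power bank, same shape and axes as the red. Stays in its socket of the same dock.
- tray_space (a point): Centre of the flat floor of the large empty compartment of the stainless key tray, 5 mm above the shelf. The compartment is 129 mm long (its x) and 114 mm wide (its y); all walls reach 15 mm above the floor. Beyond the divider on its +x side is a small compartment with keys. The tray is 200 x 120 mm over all and does not move.
Things that resemble listed ones, but are neither listed nor needed, are in the scene too. What is shaped like the bank_red but yellow is not meant.

How it is judged:
By the outcome, as a careful person would: the job done as asked, in the order asked, and still so for the second after the job is handed in, with the robot touching nothing.
It also fails if it takes over 38 s, if anything falls off the work surface, if the arm or the gripper's body presses on something with over 40 N, if the wrist force passes 120 N, or if a joint passes its speed limit or range.

ROBOT

A 6-joint arm with a two-finger parallel gripper is mounted at the origin on the work surface. World frame = base frame: x ahead of the robot, y to its left, z up, the work surface at z = 0. Lengths are in m, angles in rad, forces in N, time in s.
With the tool pointing down it reaches from about 0.35 to 0.975 m from the base axis. Payload 4.9 kg.
Tool frame: the origin (TCP) lies at the very end of the fingers, on their centre line; the grasp point (between the pads) lies 19 mm behind it; x points along the fingers, y is the direction in which the jaws open and shut, and the axes are right-handed (so a half turn about x gives the same grasp; the last joint's range is limited). The gripper opens to 85 mm and grips with 20 to 120 N. Pads are 22 mm wide; open, the fingers measure 114 mm over their backs; the gripper's body (76 mm by 85 mm) begins 54 mm behind the grasp point. The pads swing forward as they close: fully open they stand 13 mm farther back than shut.
Start: joints at [1.084, 0.053, 1.613, -0, 1.476, -0.119], TCP at [0.225, 0.583, 0.231] pointing down, gripper open.
Joint ranges: [-3.01, 3.01], [-1.01, 2.22], [0.06, 2.58], [-1.02, 4.17], [0.09, 2.62], [-3.14, 3.14]. Speed limits (rad/s): [2.57, 2.57, 3.14, 3.14, 3.14, 3.14].

INTERFACE

Orientations are given as a rotation vector (axis times angle).
In Python, from station import ctrl, get_image, calibration, finish_job, search_frame, cut_out, mark_of gives the robot as it stands. The module is installed in compiled form; this text tells all that it offers.
- The arm moves only by the tool arm_command, never from a script. Its argument "plan" is a list that holds one entry, the list of rows, each a list of 7 numbers: the shift along the tool's x, y, z in m, then the turn, a rotation vector about the tool's x, y, z in degrees, then the finger opening in m, from 0 to 0.0854. A call has 1 to 20 rows; each row shifts and turns the pose as measured when the row begins, along the tool's axes as they then stand; what a row does not reach is not made up. A row lasts 1/12 s, in which the tool goes at most 41.7 mm and 7.16 degrees, less where a joint would pass 70% of its speed; a pose out of reach is approached as far as the arm can. A call with a gripper value outside its range is refused whole. The fingers move at their own pace and stop on an object; "squeeze" is the grip in N (left out, the last holds). Time passes only in rows, so rows that do not move let the fingers close. It gives the time, the measured TCP pose, the force and the opening at its end, in the units of the state.
- ctrl.get_obs(): the state, without advancing time (a new reading comes with each control period).
- get_image(name): name is "side" or "top" or "wrist"; returns the picture (400x640x3 uint8, red, green, blue); there is no depth.
- calibration(name): a dict with "fx", "fy", "cx", "cy" (pixels), "cam_to_world" (4x4, takes a point from camera to world coordinates); the wrist camera has in their place "hand_eye" (4x4, takes a point from camera to tool coordinates, whose origin is the TCP and whose axes are the tool frame's). Camera axes: x right, y down, z forward; pixel columns grow to the right and rows downward; lengths in m; the calibration is good to about 2 mm. A picture is of the moment at which its call begins: read the wrist's pose just before it. calibration takes no time and is no camera call.
- finish_job(): hands the job in, once; it reports no verdict.
Trained networks look in the newest picture that a camera, given by its name, has taken for a name from the list of things; names that differ only in an ending like _2 or _b are one class to them, and where a whole thing is asked for, a point or a joint stands for the part that bears it (a point fixed in the world has none). Each returns a list of dicts, best first, with "conf" (0 to 1); they miss things now and then, are a little off and sometimes report something else, mostly with a low value. They report only what shows in the picture. A call takes as long as a camera call. They do not tell look-alikes from the thing itself.
- search_frame(camera, thing): "at" ([x, y, z] in m, in the coordinates of the camera as it stood for that picture, good to about 4 mm: the middle of the surface that is visible of it).
- cut_out(camera, thing): "mask" (400x640 bool, what is visible of it).
- mark_of(camera, thing): "at" ([x, y, z] in m, in the coordinates of the camera as it stood for that picture, good to about 4 mm: a listed point, or the origin of a listed thing).
The state is a dict: "t": time; "q": joint angles; "dq": joint speeds; "effort": joint torques, N m; "tool_pos": TCP position; "tool_rot": TCP orientation; "contact_force": force on the tool from outside, world axes, zero at the start; "wrist_torque": the same for the moment, N m; "opening": finger opening in m.
Only numpy, scipy, OpenCV 4.12 (cv2) and the standard library are available. Lean on these libraries where they do the work, as an engineer would, in place of code of your own. Each camera call takes 0.05 s, during which the arm holds its last target. There are 200 camera calls.

## Working session

There is one attempt and no reset: what is moved stays moved. The work goes in short steps, Python scripts to look and compute and a tool call to move; the robot and the scene stay as the last step left them, time stands still between calls to the robot, and variables do not carry over. Pictures are saved under pics/ and viewed, about 8 in all and at most 12, crops included, and the job is handed in when it is done.

Besides the shell and the picture viewer there is one more tool, called after "Emit:" as name([rows], argument=value, ...), one row to a line, values as JSON. arm_command: Moves the arm, as the interface text tells. Its arguments: {"type":"object","properties":{"plan":{"type":"array","items":{"type":"array","items":{"type":"array","items":{"type":"number"}}}},"squeeze":{"type":"number"}},"required":["plan"]}

```bash
mkdir -p pics; cat > h.py <<'E'
import numpy as np, cv2
from station import ctrl,get_image,calibration,finish_job,search_frame,cut_out,mark_of
from scipy.spatial.transform import Rotation as R
def T_of(name):
    c=calibration(name)
    if name!='wrist': return np.array(c['cam_to_world'])
    o=ctrl.get_obs(); T=np.eye(4); T[:3,:3]=R.from_rotvec(o['tool_rot']).as_matrix(); T[:3,3]=o['tool_pos']
    return T@np.array(c['hand_eye'])
def w(T,p): return (T@np.r_[p,1])[:3]
def px(name,T,p):
    c=calibration(name); q=np.linalg.inv(T)@np.r_[p,1]
    return np.array([c['fx']*q[0]/q[2]+c['cx'],c['fy']*q[1]/q[2]+c['cy']])
def ray(name,T,u,v):
    c=calibration(name); d=T[:3,:3]@np.array([(u-c['cx'])/c['fx'],(v-c['cy'])/c['fy'],1]); return T[:3,3],d/np.linalg.norm(d)
def save(n,im): cv2.imwrite('pics/'+n,im[:,:,::-1])
E
python3 - <<'E'
from h import *
np.set_printoptions(precision=4,suppress=True)
for n in ['top','side','wrist']:
    T=T_of(n); im=get_image(n); save(n+'0.png',im); print(n,T[:3,3],calibration(n)['fx'])
    for th in ['bank_red','bank_white','bank_black','tray_space']:
        for f in (mark_of,) if th=='tray_space' else (search_frame,mark_of):
            for d in f(n,th): print(th,f.__name__,round(d['conf'],2),w(T,d['at']),px(n,T,w(T,d['at'])).round())
o=ctrl.get_obs();print(o['t'],o['tool_pos'],o['tool_rot'],o['contact_force'],R.from_rotvec(o['tool_rot']).as_matrix())
E
```

```text
top [ 0.4427 -0.0165  1.0872] 480.8683705108153
bank_red call 0.79 [ 0.5332 -0.1562  0.0972] [384. 186.]
bank_red call 0.68 [ 0.4296 -0.2259  0.0889] [416. 238.]
bank_red call 0.69 [ 0.4278 -0.2325  0.0017] [411. 238.]
bank_red call 0.53 [ 0.5327 -0.1593  0.0064] [380. 190.]
bank_white call 0.56 [ 0.5395 -0.2311  0.0995] [421. 184.]
bank_black call 0.87 [ 0.5186 -0.0871  0.0976] [351. 192.]
bank_black call 0.72 [ 0.52   -0.0845  0.0098] [347. 195.]
tray_space call 0.92 [0.4762 0.1783 0.0015] [230. 211.]
side [ 0.045  -0.7052  0.693 ] 467.08459739804476
bank_red call 0.79 [ 0.5193 -0.1715  0.0749] [369. 211.]
bank_red call 0.75 [ 0.4113 -0.2429  0.062 ] [347. 260.]
bank_red call 0.94 [ 0.5277 -0.163   0.0059] [368. 232.]
bank_red call 0.78 [ 0.4227 -0.2336  0.0017] [349. 276.]
bank_white call 0.79 [ 0.5293 -0.2475  0.0741] [398. 231.]
bank_white call 0.71 [ 0.5433 -0.2422  0.0061] [399. 251.]
bank_black call 0.89 [ 0.5091 -0.1013  0.07  ] [344. 197.]
bank_black call 0.57 [ 0.5188 -0.0932  0.0048] [345. 216.]
tray_space call 0.89 [0.4777 0.175  0.0055] [268. 165.]
wrist [0.153  0.6113 0.373 ] 332.32293837543983
1.2 [0.2247 0.5832 0.2313] [ 0.2886  1.5515 -0.2885] [-0.2193 -0.783  -0.852 ] [[ 0.      0.3596  0.9331]
 [ 0.      0.9331 -0.3596]
 [-1.      0.     -0.    ]]
```

```bash
python3 -c "
import cv2,numpy as np
a=cv2.imread('pics/top0.png');b=cv2.imread('pics/side0.png')
cv2.imwrite('pics/w.png',cv2.imread('pics/wrist0.png'))"
```

```text
(no output)
```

View pics/top0.png

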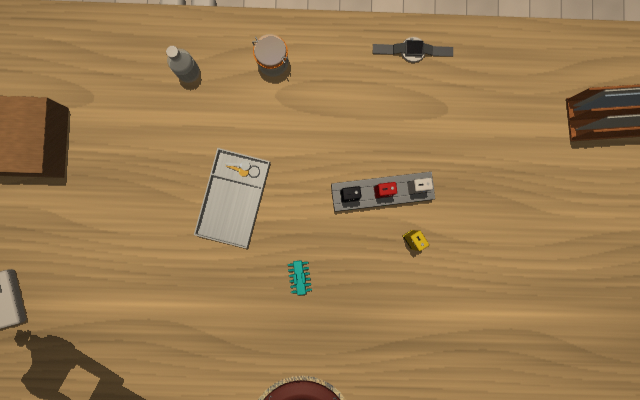

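View pics/side0.png

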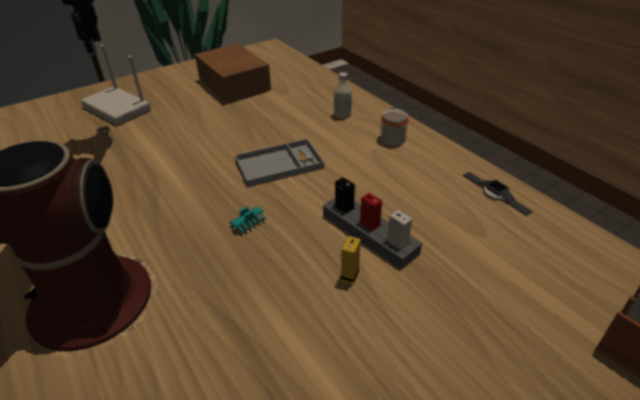

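Top view: three red-shaped candidates. The red bank is at (386,188), in the middle dock socket between black (351,193) and white (423,184). The yellow look-alike at (417,240) stands free on the shelf and isn't the one meant. The tray's large compartment is centred near (230,211), and its keys are in the small compartment at the top. The side view agrees, with red at (370,211) and yellow at (350,258). Next I'll move above the dock for a close wrist view.

Emit:
arm_command([
  [[-0.001,-0.0294,0.0271,0,0,0,0.085],[-0.001,-0.0294,0.0271,0,0,0,0.085],[-0.001,-0.0294,0.0271,0,0,0,0.085],[-0.001,-0.0294,0.0271,0,0,0,0.085],[-0.001,-0.0294,0.0271,0,0,0,0.085],[-0.001,-0.0294,0.0271,0,0,0,0.085],[-0.001,-0.0294,0.0271,0,0,0,0.085],[-0.001,-0.0294,0.0271,0,0,0,0.085],[-0.001,-0.0294,0.0271,0,0,0,0.085],[-0.001,-0.0294,0.0271,0,0,0,0.085],[-0.001,-0.0294,0.0271,0,0,0,0.085],[-0.001,-0.0294,0.0271,0,0,0,0.085],[-0.001,-0.0294,0.0271,0,0,0,0.085],[-0.001,-0.0294,0.0271,0,0,0,0.085],[-0.001,-0.0294,0.0271,0,0,0,0.085],[-0.001,-0.0294,0.0271,0,0,0,0.085],[-0.001,-0.0294,0.0271,0,0,0,0.085],[-0.001,-0.0294,0.0271,0,0,0,0.085],[-0.001,-0.0294,0.0271,0,0,0,0.085],[-0.001,-0.0294,0.0271,0,0,0,0.085]],
])

```text
t: 2.87
tool_pos: [0.5297, -0.1841, 0.2548]
tool_rot: [0.281, 1.538, -0.275]
contact_force: [1.3, 1.3, -0.2]
opening: 0.0851
```

Emit:
arm_command([
  [[0,0,0,7,0,0,0.085],[0,0,0,7,0,0,0.085],[0,0,0,7,0,0,0.085],[0,0,0,7,0,0,0.085],[0,0,0,7,0,0,0.085],[0,0,0,7,0,0,0.085],[0,0,0,7,0,0,0.085],[0,0,0,7,0,0,0.085],[0,0,0,5,0,0,0.085],[0,0,0,0,0,0,0.085]],
])

```text
t: 3.7
tool_pos: [0.5312, -0.1951, 0.2536]
tool_rot: [1.128, 1.252, -1.113]
contact_force: [0.2, -0.1, 0.0]
opening: 0.0848
```

```bash
cat > look.py <<'E'
from h import *; import sys
np.set_printoptions(precision=4,suppress=True)
T=T_of('wrist'); im=get_image('wrist'); save(sys.argv[1]+'.png',im); np.save(sys.argv[1]+'.npy',T)
o=ctrl.get_obs(); print(o['t'],o['tool_pos'],o['contact_force'],R.from_rotvec(o['tool_rot']).as_matrix()); print('cam',T[:3,3],T[:3,2])
for th in sys.argv[2:]:
    for f in (mark_of,) if th=='tray_space' else (search_frame,mark_of):
        for d in f('wrist',th): print(th,f is mark_of,round(d['conf'],2),w(T,d['at']),px('wrist',T,w(T,d['at'])).round())
E
python3 look.py w1 bank_red bank_white bank_black
```

```text
3.75 [ 0.5312 -0.1952  0.2536] [-0.0404  0.2834 -0.3872] [[ 0.0132  0.9926  0.1204]
 [-0.0005  0.1204 -0.9927]
 [-0.9999  0.013   0.002 ]]
cam [ 0.5203 -0.1183  0.395 ] [ 0.0483 -0.2987 -0.9531]
bank_red False 0.76 [ 0.5276 -0.1578  0.0967] [320. 143.]
bank_red False 0.65 [ 0.4304 -0.225   0.0872] [212. 200.]
bank_red True 0.96 [ 0.4233 -0.231  -0.0024] [228. 182.]
bank_red True 0.76 [ 0.5284 -0.1599  0.0023] [320. 134.]
bank_white False 0.89 [ 0.5344 -0.2278  0.0954] [319. 217.]
bank_white True 0.73 [ 0.5371 -0.2386  0.0039] [320. 200.]
bank_black False 0.79 [ 0.5183 -0.0934  0.0989] [318.  65.]
bank_black True 0.8 [ 0.517  -0.0919  0.0087] [317.  71.]
```

View pics/w1.png

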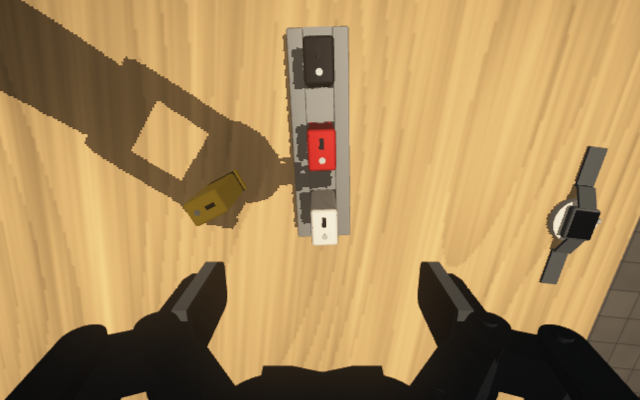

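Wrist view: red sits at (321,148) in the middle socket, a bright flat red top with a port and a dot. Black is at (319,60) and white at (324,220). Yellow is at (215,200), loose outside the dock, so it isn't meant. I'll take a second, nearer wrist view and triangulate.

Emit:
arm_command([
  [[0.02,0,-0.012,0,0,-0.76,0.085],[0.02,0,-0.012,0,0,0,0.085],[0.02,0,-0.012,0,0,0,0.085],[0,0,0,0,0,0,0.085]],
])

```text
t: 4.38
tool_pos: [0.5284, -0.1599, 0.194]
tool_rot: [1.118, 1.257, -1.119]
contact_force: [-1.5, -0.1, -1.0]
opening: 0.0847
```

```bash
python3 look.py w2 bank_red bank_white bank_black; cat > tri.py <<'E'
from h import *
np.set_printoptions(precision=4,suppress=True)
V={}
for n in ['w1','w2','top0']:
    im=cv2.imread(f'pics/{n}.png').astype(int); b,g,r=im[:,:,0],im[:,:,1],im[:,:,2]
    m=((r>170)&(g<80)&(b<80)).astype(np.uint8)
    if n=='top0': m[r<150]=0
    k,l,s,c=cv2.connectedComponentsWithStats(m); i=1+np.argmax(s[1:,4])
    cnt=cv2.findContours((l==i).astype(np.uint8),0,2)[0][0]; rc=cv2.minAreaRect(cnt)
    cam='top' if n=='top0' else 'wrist'; T=np.load(n+'.npy') if cam=='wrist' else T_of('top')
    print(n,s[i],rc); V[n]=(cam,T,rc)
    P=[]
    for u,v in cv2.boxPoints(rc):
        o,d=ray(cam,T,u,v); P.append((o+d*(0.098-o[2])/d[2])[:2])
    P=np.array(P); e=np.diff(np.r_[P,P[:1]],axis=0); print(' centre@z.098',P.mean(0),'sides',np.linalg.norm(e,axis=1)*1e3,'yaw',np.degrees(np.arctan2(e[:,1],e[:,0])))
A=[];B=[]
for n in ['w1','w2']:
    cam,T,rc=V[n]; o,d=ray(cam,T,*rc[0]); Q=np.eye(3)-np.outer(d,d); A.append(Q); B.append(Q@o)
print('tri wrist',np.linalg.solve(sum(A),sum(B)))
cam,T,rc=V['top0']; o,d=ray(cam,T,*rc[0]); Q=np.eye(3)-np.outer(d,d)
print('tri w2+top',np.linalg.solve(A[1]+Q,B[1]+Q@o))
E
python3 tri.py; python3 -c "
import cv2;cv2.imwrite('pics/w2c.png',cv2.resize(cv2.imread('pics/w2.png')[0:300,200:440],None,fx=2,fy=2))"
```

```text
4.4333 [ 0.5294 -0.1611  0.1964] [-0.1381 -0.7001 -0.2702] [[ 0.0071  0.9927  0.1204]
 [-0.0069  0.1204 -0.9927]
 [-1.      0.0063  0.0077]]
cam [ 0.5184 -0.0824  0.3352] [ 0.0407 -0.3029 -0.9522]
bank_red False 0.79 [ 0.5255 -0.1529  0.0971] [319. 195.]
bank_red False 0.63 [ 0.4307 -0.2227  0.0685] [203. 248.]
bank_red True 0.85 [ 0.5276 -0.161   0.0058] [320. 177.]
bank_red True 0.66 [ 0.4221 -0.2294 -0.0057] [218. 224.]
bank_white False 0.81 [ 0.5335 -0.222   0.0966] [318. 277.]
bank_white True 0.74 [ 0.5366 -0.2381  0.0053] [320. 246.]
bank_black False 0.73 [ 0.5193 -0.0905  0.1004] [320. 108.]
bank_black False 0.4 [ 0.5333 -0.222   0.0926] [318. 274.]
bank_black True 0.77 [ 0.5184 -0.0929  0.0089] [319. 107.]
w1 [308 130  28  40 936] ((321.5, 149.50001525878906), (39.824546813964844, 26.35230255126953), 87.87889862060547)
 centre@z.098 [ 0.5293 -0.1631] sides [23.1193 35.566  23.9726 35.5573] yaw [   8.6993  -80.5211 -171.3184   98.1041]
w2 [315 185  23   9 108] ((326.0, 189.0), (8.0, 22.0), 90.0)
 centre@z.098 [ 0.5304 -0.1477] sides [16.2321  6.1483 16.3565  6.1459] yaw [   6.8168  -82.3234 -173.1896   96.5175]
top0 [380 183  15  11  80] ((387.0984191894531, 188.08200073242188), (9.053573608398438, 14.666790008544922), 84.80557250976562)
 centre@z.098 [ 0.53   -0.1617] sides [30.4315 18.7718 30.3989 18.7603] yaw [ -83.0697 -173.6498   96.9091    6.4495]
tri wrist [ 0.5345 -0.1799 -0.0184]
tri w2+top [ 0.5372 -0.176  -0.0029]
```

View pics/w2c.png

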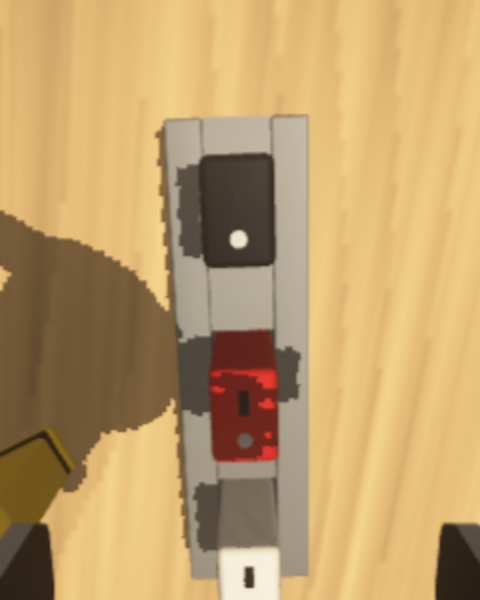

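```bash
python3 - <<'E'
from h import *
np.set_printoptions(precision=4,suppress=True)
T1,T2=np.load('w1.npy'),np.load('w2.npy')
def tri(p1,p2,cams=(('wrist',T1),('wrist',T2))):
    A=0;B=0
    for (n,T),p in zip(cams,(p1,p2)):
        o,d=ray(n,T,*p);Q=np.eye(3)-np.outer(d,d);A=A+Q;B=B+Q@o
    return np.linalg.solve(A,B)
print('dot',tri((322,160),(322.5,220)),'port',tri((321,143.5),(322,201.5)),'centre',tri((321.5,149.5),(322,207.5)))
print('top+w2',tri((387,188.5),(322,207.5),(('top',T_of('top')),('wrist',T2))))
for T,p in ((T1,(321.5,149.5)),(T2,(322,207.5))):
    o,d=ray('wrist',T,*p); print((o+d*(.098-o[2])/d[2])[:2])
P=[]
for p in ((305,184),(339,184),(338.5,230.5),(306,230)):
    o,d=ray('wrist',T2,*p); P.append((o+d*(.098-o[2])/d[2])[:2])
P=np.array(P);print(P,P.mean(0),np.linalg.norm(np.diff(P,axis=0),axis=1))
# dock edge yaw at z=.032 right edge
P=[]
for p in ((354,58),(354,287)):
    o,d=ray('wrist',T2,*p); P.append((o+d*(.032-o[2])/d[2])[:2])
e=P[0]-P[1];print('dock y dir yaw',np.degrees(np.arctan2(-e[0],e[1])),np.linalg.norm(e),P)
E
```

```text
dot [ 0.5307 -0.172   0.099 ] port [ 0.5283 -0.1574  0.0988] centre [ 0.5293 -0.1631  0.0958]
top+w2 [ 0.5289 -0.1609  0.1022]
[ 0.5292 -0.1628]
[ 0.5292 -0.1624]
[[ 0.5145 -0.1457]
 [ 0.5394 -0.1427]
 [ 0.5441 -0.1795]
 [ 0.5191 -0.182 ]] [ 0.5293 -0.1625] [0.0251 0.037  0.0251]
dock y dir yaw 8.57219489706918 0.22072068892829463 [array([ 0.543 , -0.0495]), array([ 0.5759, -0.2677])]
```

The red bank's top is measured at z≈0.098, as expected, with its centre at (0.529,-0.1625) and yaw about 8°. Now descending over it.

Emit:
arm_command([
  [[0.02,0,0.001,-1.2,0.4,-0.5,0.085],[0.025,0,0,0,0,0,0.085],[0.025,0,0,0,0,0,0.085],[0.01,0,0,0,0,0,0.085],[0,0,0,0,0,0,0.085]],
])

```text
t: 5.15
tool_pos: [0.5349, -0.1678, 0.1191]
tool_rot: [1.103, 1.26, -1.1]
contact_force: [-0.7, 0.3, -0.0]
opening: 0.0851
```

```bash
python3 look.py w3
```

```text
5.2 [ 0.535  -0.1678  0.1197] [1.2002 0.0605 0.5632] [[ 0.0106  0.9898  0.1418]
 [-0.0073  0.1419 -0.9899]
 [-0.9999  0.0094  0.0087]]
cam [ 0.5225 -0.0902  0.26  ] [ 0.053  -0.3043 -0.9511]
```

Emit:
arm_command([
  [[0,-0.005,-0.006,0,0.6,-0.8,0.085],[0,0,0,0,0,0,0.085]],
])

```text
t: 5.37
tool_pos: [0.5292, -0.1627, 0.1205]
tool_rot: [1.103, 1.279, -1.107]
contact_force: [0.4, -0.2, -0.2]
opening: 0.0851
```

```bash
python3 look.py w4
```

```text
5.4167 [ 0.53   -0.1632  0.1212] [-0.731  -0.2138  0.0856] [[-0.0034  0.9899  0.1418]
 [ 0.0004  0.1418 -0.9899]
 [-1.     -0.0033 -0.0009]]
cam [ 0.519  -0.0863  0.2623] [ 0.0377 -0.2957 -0.9545]
```

Emit:
arm_command([
  [[0.024,0,0,0,0,0,0.085],[0.024,0,0,0,0,0,0.085],[0.022,0,0,0,0,0,0.085],[0,0,0,0,0,0,0.085]],
])

```text
t: 5.75
tool_pos: [0.536, -0.1657, 0.058]
tool_rot: [1.103, 1.26, -1.098]
contact_force: [-0.7, 0.9, -0.8]
opening: 0.0851
```

```bash
python3 look.py w5; cp pics/w5.png pics/w5v.png
```

```text
5.8 [ 0.5375 -0.1663  0.0604] [0.2215 0.6709 0.717 ] [[ 0.0151  0.9896  0.143 ]
 [-0.0082  0.1431 -0.9897]
 [-0.9999  0.0138  0.0103]]
cam [ 0.5233 -0.0881  0.199 ] [ 0.0548 -0.3038 -0.9512]
```

View pics/w5.png

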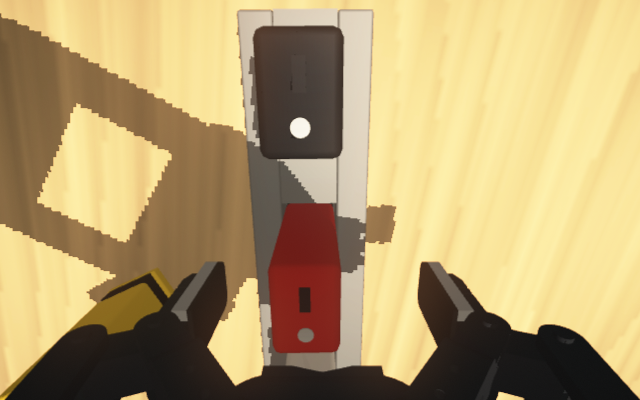

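Red bank is between the open fingers (top face centred at (305,310)), with the tool ~8 mm off in x. I'll correct that and settle before closing.

Emit:
arm_command([
  [[0.008,-0.0075,-0.0045,0,0.6,-0.9,0.085],[0,0,0,0,0,0,0.085],[0,0,0,0,0,0,0.085]],
])

```text
t: 6.05
tool_pos: [0.5321, -0.164, 0.0571]
tool_rot: [1.102, 1.269, -1.101]
contact_force: [0.2, -0.1, 0.9]
opening: 0.0849
```

```bash
python3 look.py w6
```

```text
6.1 [ 0.5319 -0.164   0.057 ] [-0.5985  0.396  -0.0325] [[ 0.0032  0.9897  0.1434]
 [-0.0024  0.1435 -0.9897]
 [-1.      0.0028  0.0029]]
cam [ 0.5205 -0.0871  0.1985] [ 0.047  -0.2998 -0.9528]
```

Emit:
arm_command([
  [[0.007,-0.0035,-0.0015,0,0.3,-0.4,0.085],[0,0,0,0,0,0,0.085],[0,0,0,0,0,0,0.085]],
])

```text
t: 6.35
tool_pos: [0.5294, -0.1636, 0.052]
tool_rot: [1.102, 1.275, -1.103]
contact_force: [-0.3, 0.5, -0.6]
opening: 0.0852
```

Emit:
arm_command([
  [[0,0,0,0,0,0,0.01],[0,0,0,0,0,0,0.01],[0,0,0,0,0,0,0.01],[0,0,0,0,0,0,0.01],[0,0,0,0,0,0,0.01],[0,0,0,0,0,0,0.01],[0,0,0,0,0,0,0.01],[0,0,0,0,0,0,0.01]],
], squeeze=80)

```text
t: 7.02
tool_pos: [0.5297, -0.1638, 0.0525]
tool_rot: [1.102, 1.274, -1.103]
contact_force: [0.5, -0.3, 0.7]
opening: 0.0254
```

```bash
python3 look.py w7; python3 -c "from h import *;print(ctrl.get_obs()['opening'],ctrl.get_obs()['wrist_torque'])"
```

```text
7.0667 [ 0.5297 -0.1638  0.0525] [-0.9106  0.7616  0.6112] [[-0.0005  0.9896  0.1435]
 [-0.0001  0.1435 -0.9896]
 [-1.     -0.0005  0.    ]]
cam [ 0.5187 -0.0872  0.1941] [ 0.043  -0.2974 -0.9538]
0.025574004899862883 [ 0.01365758  0.01514262 -0.01510428]
```

Emit:
arm_command([
  [[-0.008,0,0,0,0,0,0.01],[-0.008,0,0,0,0,0,0.01],[-0.008,0,0,0,0,0,0.01],[0,0,0,0,0,0,0.01]],
])

```text
t: 7.4
tool_pos: [0.529, -0.1632, 0.0764]
tool_rot: [1.103, 1.276, -1.103]
contact_force: [0.4, 0.1, -1.5]
opening: 0.025
```

Emit:
arm_command([
  [[-0.01,0,0,0,0,0,0.01],[-0.01,0,0,0,0,0,0.01],[-0.015,0,0,0,0,0,0.01],[-0.025,0,0,0,0,0,0.01],[-0.03,0,0,0,0,0,0.01],[-0.02,0,0,0,0,0,0.01],[0,0,0,0,0,0,0.01]],
])

```text
t: 7.98
tool_pos: [0.5276, -0.1629, 0.1966]
tool_rot: [1.102, 1.279, -1.105]
contact_force: [1.2, -0.8, -0.2]
opening: 0.0256
```

```bash
python3 look.py w8; python3 - <<'E'
from h import *
im=get_image('side'); cv2.imwrite('pics/s8.png',cv2.resize(im[80:300,220:460,::-1],None,fx=2.5,fy=2.5)); print(ctrl.get_obs()['opening'])
E
```

```text
8.0333 [ 0.5271 -0.1627  0.1949] [ 0.1789 -0.0226 -0.2178] [[-0.0061  0.9897  0.1434]
 [ 0.0022  0.1434 -0.9897]
 [-1.     -0.0057 -0.003 ]]
cam [ 0.5172 -0.0865  0.3383] [ 0.0391 -0.2959 -0.9544]
0.02552466914098376
```

View pics/s8.png

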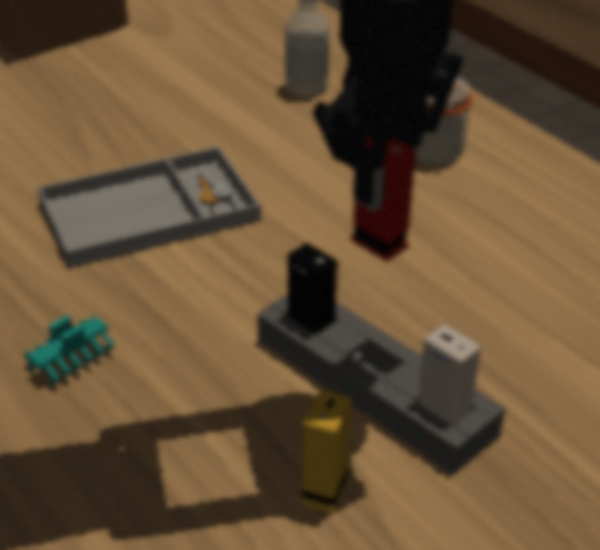

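Side view (crop): the red bank hangs upright in the gripper at (380,200), and the middle socket is empty. Black and white are still seated, at (312,290) and (448,370). Moving to the tray now.

Emit:
arm_command([
  [[0,0,-0.012,0,0,0,0.01],[0,0,-0.022,0,0,0,0.01],[0,0,-0.032,0,0,0,0.01],[0,0,-0.036,0,0,0,0.01],[0,0,-0.036,0,0,0,0.01],[0,0,-0.036,0,0,0,0.01],[0,0,-0.036,0,0,0,0.01],[0,0,-0.036,0,0,0,0.01],[0,0,-0.036,0,0,0,0.01],[0,0,-0.03,0,0,0,0.01],[0,0,-0.02,0,0,0,0.01],[0,0,-0.01,0,0,0,0.01],[0,0,0,0,0,0,0.01],[0,0,0,0,0,0,0.01]],
])

```text
t: 9.25
tool_pos: [0.4516, 0.1989, 0.1641]
tool_rot: [1.081, 1.328, -1.142]
contact_force: [-0.5, -0.5, -0.9]
opening: 0.0253
```

```bash
python3 look.py w9 tray_space
```

```text
9.3 [0.4514 0.1986 0.1638] [-0.3983 -0.2675 -1.5856] [[-0.0643  0.9879  0.1411]
 [ 0.0077  0.1419 -0.9899]
 [-0.9979 -0.0626 -0.0167]]
cam [0.4497 0.2744 0.3067] [-0.0175 -0.2901 -0.9568]
tray_space True 0.77 [0.4789 0.1767 0.0023] [357. 213.]
tray_space True 0.43 [0.4475 0.2033 0.118 ] [321. 224.]
```

View pics/w9.png

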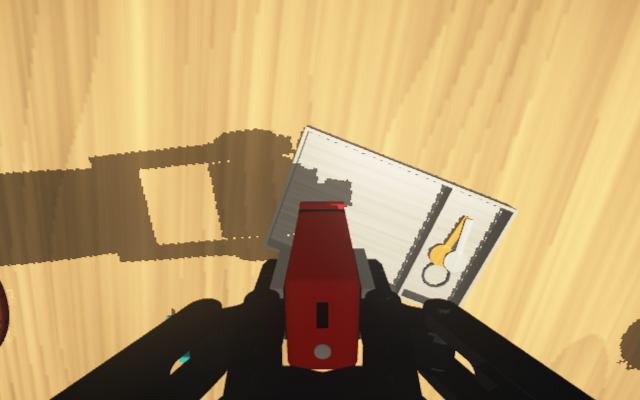

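Wrist view: the red bank is still held, over the tray's large compartment. The divider runs near (425,240) and the keys are at (445,250), outside the path. The tool has leaned 3.7° in transit, so I'll correct that and recentre.

Emit:
arm_command([
  [[0,0.012,0.0125,0,-0.5,1.8,0.01],[0,0.012,0.0125,0,-0.5,1.8,0.01],[0,0,0,0,0,0,0.01],[0,0,0,0,0,0,0.01]],
])

```text
t: 9.68
tool_pos: [0.4796, 0.1726, 0.1612]
tool_rot: [1.107, 1.268, -1.109]
contact_force: [-0.2, -0.3, -0.7]
opening: 0.0251
```

```bash
python3 look.py w10 tray_space; python3 - <<'E'
from h import *
np.set_printoptions(precision=4,suppress=True)
# floor height: rays to tray_space mark from top and side and wrist
A=0;B=0
for n in ['top','side','wrist']:
    T=T_of(n)
    if n!='wrist': get_image(n)
    ds=[d for d in mark_of(n,'tray_space') if np.linalg.norm(w(T,d['at'])[:2]-[.478,.177])<.03]
    if not ds: print(n,'none'); continue
    p=w(T,ds[0]['at']); print(n,p); d=p-T[:3,3]; d/=np.linalg.norm(d); Q=np.eye(3)-np.outer(d,d); A=A+Q;B=B+Q@T[:3,3]
print('tri',np.linalg.solve(A,B))
E
```

```text
9.7333 [0.4796 0.1726 0.1612] [-1.2283 -0.4383 -1.1871] [[ 0.0007  0.9907  0.1358]
 [-0.0026  0.1358 -0.9907]
 [-1.      0.0003  0.0026]]
cam [0.4691 0.2496 0.3026] [ 0.0417 -0.2998 -0.9531]
tray_space True 0.73 [0.4799 0.1775 0.0035] [323. 179.]
top [0.4779 0.1782 0.0045]
side [ 0.4805  0.174  -0.0005]
wrist [0.4801 0.1787 0.0039]
tri [ 0.4801  0.1777 -0.0022]
```

Emit:
arm_command([
  [[0.02,-0.002,-0.003,0,0.2,-0.3,0.01],[0.025,-0.002,-0.002,0,0.2,-0.3,0.01],[0.025,-0.002,-0.001,0,0.2,-0.3,0.01],[0.02,-0.002,-0.001,0,0,-0.3,0.01],[0,0,0,0,0,0,0.01],[0,0,0,0,0,0,0.01]],
])

```text
t: 10.53
tool_pos: [0.4722, 0.1821, 0.0723]
tool_rot: [1.104, 1.289, -1.111]
contact_force: [0.6, 0.8, -1.2]
opening: 0.0252
```

```bash
python3 look.py w11
```

```text
10.5833 [0.4719 0.1821 0.0722] [-0.9289  0.2391 -1.4882] [[-0.0149  0.99    0.1404]
 [ 0.0073  0.1405 -0.99  ]
 [-0.9999 -0.0137 -0.0093]]
cam [0.4634 0.2576 0.2146] [ 0.029  -0.2904 -0.9565]
```

Emit:
arm_command([
  [[0.005,0.004,0.002,0,-0.5,0.8,0.01],[0.006,0,0,0,0,0,0.01],[0,0,0,0,0,0,0.01],[0,0,0,0,0,0,0.01]],
])

```text
t: 10.92
tool_pos: [0.48, 0.1814, 0.0652]
tool_rot: [1.11, 1.266, -1.097]
contact_force: [-0.1, 0.5, -1.5]
opening: 0.0254
```

```bash
python3 look.py w12
```

```text
10.9667 [0.4799 0.1814 0.0652] [ 0.1499 -0.0259 -1.4035] [[ 0.01    0.99    0.1408]
 [ 0.0016  0.1408 -0.99  ]
 [-0.9999  0.0102 -0.0002]]
cam [0.4676 0.2577 0.2068] [ 0.0524 -0.2959 -0.9538]
```

Emit:
arm_command([
  [[0.006,0,0,0,0.1,-0.5,0.01],[0.006,0,0,0,0.1,-0.4,0.01],[0,0,0,0,0,0,0.01],[0,0,0,0,0,0,0.01]],
])

```text
t: 11.3
tool_pos: [0.4812, 0.1816, 0.0534]
tool_rot: [1.105, 1.279, -1.106]
contact_force: [0.3, 0.3, -0.7]
opening: 0.025
```

```bash
python3 look.py w13
```

```text
11.35 [0.481  0.1815 0.0533] [-0.5624  0.3169 -1.4849] [[-0.0054  0.99    0.1406]
 [ 0.0035  0.1406 -0.9901]
 [-1.     -0.0048 -0.0043]]
cam [0.471  0.2576 0.1954] [ 0.0379 -0.294  -0.9551]
```

Emit:
arm_command([
  [[0.002,0,0,0,-0.2,0.2,0.01],[0,0,0,0,0,0,0.01],[0.001,0,0,0,0,0,0.01],[0,0,0,0,0,0,0.01]],
])

```text
t: 11.68
tool_pos: [0.4808, 0.1815, 0.0499]
tool_rot: [1.104, 1.274, -1.105]
contact_force: [-0.9, -0.2, -1.0]
opening: 0.025
```

```bash
python3 look.py w14
```

```text
11.7333 [0.481  0.1815 0.05  ] [ 0.8059 -0.7878 -1.221 ] [[-0.0011  0.9901  0.1406]
 [ 0.0002  0.1406 -0.9901]
 [-1.     -0.001  -0.0004]]
cam [0.4702 0.258  0.1915] [ 0.0414 -0.2973 -0.9539]
```

Upright and no contact yet. Stepping down 1 mm at a time.

Emit:
arm_command([
  [[0.001,0,0,0,0,0,0.01],[0,0,0,0,0,0,0.01]],
])

```text
t: 11.9
tool_pos: [0.4811, 0.1816, 0.0492]
tool_rot: [1.105, 1.273, -1.105]
contact_force: [1.0, -0.3, -2.0]
opening: 0.0257
```

Emit:
arm_command([
  [[0.001,0,0,0,0,0,0.01],[0,0,0,0,0,0,0.01]],
])

```text
t: 12.07
tool_pos: [0.4812, 0.1816, 0.0482]
tool_rot: [1.105, 1.273, -1.105]
contact_force: [0.2, -0.5, -1.2]
opening: 0.0252
```

Emit:
arm_command([
  [[0.001,0,0,0,0,0,0.01],[0,0,0,0,0,0,0.01]],
])

```text
t: 12.23
tool_pos: [0.4816, 0.1817, 0.0476]
tool_rot: [1.105, 1.273, -1.104]
contact_force: [-0.1, 0.5, -0.8]
opening: 0.0254
```

Emit:
arm_command([
  [[0.001,0,0,0,0,0,0.01],[0,0,0,0,0,0,0.01]],
])

```text
t: 12.4
tool_pos: [0.4819, 0.1818, 0.0478]
tool_rot: [1.105, 1.273, -1.104]
contact_force: [-0.3, 0.2, -1.3]
opening: 0.0254
```

Emit:
arm_command([
  [[0.002,0,0,0,0,0,0.01],[0,0,0,0,0,0,0.01]],
])

```text
t: 12.57
tool_pos: [0.4827, 0.182, 0.048]
tool_rot: [1.105, 1.273, -1.104]
contact_force: [0.7, -0.2, -1.5]
opening: 0.0254
```

```bash
python3 look.py w15; python3 - <<'E'
from h import *
im=get_image('side'); cv2.imwrite('pics/s15.png',cv2.resize(im[90:220,200:360,::-1],None,fx=4,fy=4))
E
```

```text
12.6167 [0.4829 0.1821 0.048 ] [ 0.0076 -0.0629 -0.7164] [[ 0.0016  0.99    0.1408]
 [ 0.0008  0.1408 -0.99  ]
 [-1.      0.0017 -0.0006]]
cam [0.4717 0.2585 0.1897] [ 0.0435 -0.2968 -0.9539]
```

View pics/s15.png

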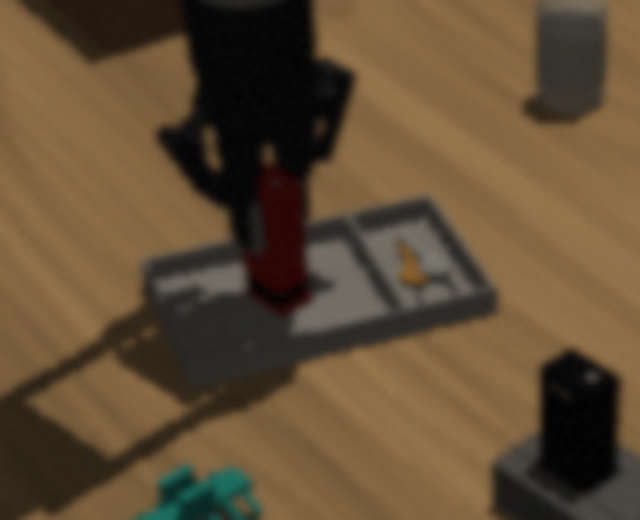

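Emit:
arm_command([
  [[0.004,0,0,0,0,0,0.01]],
])

```text
t: 12.75
tool_pos: [0.483, 0.1821, 0.0474]
tool_rot: [1.104, 1.274, -1.105]
contact_force: [-20.4, -5.1, 50.0]
opening: 0.025
```

```bash
python3 - <<'E'
from h import *
np.set_printoptions(precision=4,suppress=True)
F=[]
for i in range(5):
    get_image('wrist'); o=ctrl.get_obs(); F.append(np.r_[o['contact_force'],o['tool_pos']])
print(np.array(F)); print(o['effort'],o['wrist_torque'],R.from_rotvec(o['tool_rot']).as_matrix()[:,0])
E
```

```text
[[-13.3049  -3.838   26.9073   0.483    0.1821   0.0475]
 [-13.0657  -3.1102  26.0581   0.483    0.1821   0.0475]
 [-12.3789  -2.8056  25.5651   0.4829   0.1821   0.0475]
 [-12.5304  -2.5983  27.0602   0.4829   0.1821   0.0474]
 [-12.8758  -3.3461  25.6385   0.483    0.1821   0.0475]]
[ -0.7031 -20.9815 -27.0571   0.1234  -3.9995  -0.0134] [-0.6378  2.5135  0.0028] [-0.0012 -0.0001 -1.    ]
```

Clear floor contact at TCP z≈0.0475. Relaxing the press first, then opening.

Emit:
arm_command([
  [[0,0,0,0,0,0,0.01],[0,0,0,0,0,0,0.01]],
])

```text
t: 13.17
tool_pos: [0.4838, 0.1823, 0.0492]
tool_rot: [1.105, 1.272, -1.103]
contact_force: [-0.1, 0.0, -2.6]
opening: 0.0251
```

```bash
python3 look.py w16
```

```text
13.2167 [0.4836 0.1823 0.0488] [ 0.0529 -0.5141 -1.3891] [[ 0.0005  0.99    0.1413]
 [ 0.0002  0.1413 -0.99  ]
 [-1.      0.0006 -0.0001]]
cam [0.4727 0.2589 0.1908] [ 0.0438 -0.2971 -0.9538]
```

Emit:
arm_command([
  [[0.0015,0,0,0,0,0,0.01],[0,0,0,0,0,0,0.01]],
])

```text
t: 13.38
tool_pos: [0.4836, 0.1823, 0.0475]
tool_rot: [1.104, 1.273, -1.104]
contact_force: [-1.3, -0.7, 4.3]
opening: 0.0254
```

```bash
python3 look.py w17
```

```text
13.4333 [0.4836 0.1823 0.0475] [-2.1039 -1.0838  5.0036] [[ 0.0001  0.99    0.1413]
 [ 0.0002  0.1413 -0.99  ]
 [-1.      0.0001 -0.0001]]
cam [0.4727 0.2589 0.1891] [ 0.043  -0.2973 -0.9538]
```

Resting with 5 N and exactly upright. Opening gently.

Emit:
arm_command([
  [[0,0,0,0,0,0,0.027],[0,0,0,0,0,0,0.03],[0,0,0,0,0,0,0.036],[0,0,0,0,0,0,0.045],[0,0,0,0,0,0,0.06],[0,0,0,0,0,0,0.085],[0,0,0,0,0,0,0.085],[0,0,0,0,0,0,0.085],[0,0,0,0,0,0,0.085]],
])

```text
t: 14.18
tool_pos: [0.4823, 0.1819, 0.0444]
tool_rot: [1.103, 1.275, -1.106]
contact_force: [-1.0, -0.3, -0.8]
opening: 0.0851
```

```bash
python3 look.py w18
```

```text
14.2333 [0.4823 0.1819 0.0444] [0.584  0.0529 0.1394] [[-0.0027  0.99    0.141 ]
 [-0.0004  0.141  -0.99  ]
 [-1.     -0.0027  0.    ]]
cam [0.4718 0.2585 0.186 ] [ 0.0402 -0.2978 -0.9538]
```

View pics/w18.png

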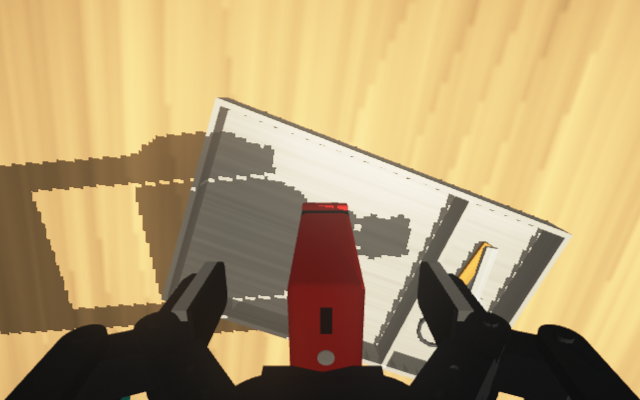

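Fingers are clear on both sides of the red bank, which stands upright (top at (326,320)) mid-compartment. Lifting straight up.

Emit:
arm_command([
  [[-0.015,0,0,0,0,0,0.085],[-0.025,0,0,0,0,0,0.085],[-0.03,0,0,0,0,0,0.085],[-0.03,0,0,0,0,0,0.085],[-0.03,0,0,0,0,0,0.085],[-0.03,0,0,0,0,0,0.085],[0,0,0,0,0,0,0.085],[0,0,0,0,0,0,0.085]],
])

```text
t: 14.9
tool_pos: [0.4806, 0.1815, 0.2093]
tool_rot: [1.099, 1.278, -1.111]
contact_force: [-0.0, -1.2, -0.4]
opening: 0.0846
```

```bash
python3 look.py w19 bank_red; python3 - <<'E'
from h import *
np.set_printoptions(precision=4,suppress=True)
im=get_image('side'); cv2.imwrite('pics/s19.png',cv2.resize(im[90:300,200:440,::-1],None,fx=2.8,fy=2.8)); T=T_of('side')
for th in ('bank_red','bank_white','bank_black'):
    for d in mark_of('side',th): print(th,round(d['conf'],2),w(T,d['at']))
E
```

```text
14.95 [0.4811 0.1816 0.2099] [0.7327 0.2189 0.3783] [[-0.0072  0.99    0.141 ]
 [-0.0014  0.141  -0.99  ]
 [-1.     -0.0073  0.0003]]
cam [0.4709 0.2583 0.3509] [ 0.0347 -0.299  -0.9536]
bank_red False 0.86 [0.4824 0.1943 0.0922] [328. 182.]
bank_red True 0.73 [ 0.4815  0.1853 -0.0003] [325. 169.]
bank_red 0.79 [ 0.4217 -0.2362 -0.0008]
bank_red 0.7 [0.4848 0.1816 0.0025]
bank_white 0.6 [ 0.5413 -0.2396  0.0035]
bank_black 0.71 [ 0.5182 -0.0925  0.0083]
```

View pics/s19.png

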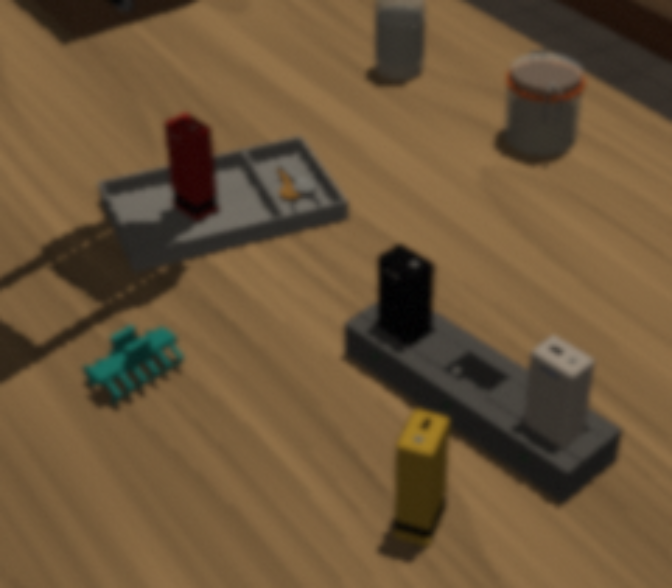

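The side crop shows the red bank upright in the large compartment at (190,165). Black (405,295) and white (558,390) are still in the dock, and the gripper is clear.

```bash
python3 -c "
from h import *
print(finish_job())"
```

```text
the job is handed in; nothing more can be done
None
```

The red power bank is out of its middle socket and standing upright near the centre of the tray's large compartment. I handed the job in at about 15 s of the 38 s limit.

**Last checks:**
- **Red bank:** the networks put its underside at (0.482–0.485, 0.182–0.185), about 5–8 mm from the measured compartment centre. The last side picture shows it upright.
- **White and black banks:** both still stand in the dock, and their measured positions have not changed within the networks' accuracy. The yellow look-alike was not touched.
- **Robot:** the gripper is open about 11 cm above the bank, with no contact force.

**What disagreed or went less well:**
- **Tool drift:** the tool drifted up to about 8 mm and leaned up to 3.7° on longer moves. I corrected this before gripping and before setting down.
- **Floor contact:** the first touches on the tray floor didn't show in the force reading, so a 4 mm step briefly pressed the held bank down with about 50 N. I relaxed that, which lifted the bank about 1 mm, then lowered it again and released it at about 5 N.
- **Tray floor height:** the network readings ranged from -2 to 5 mm against the stated 5 mm. Contact came about 2 mm lower than I expected from the grip height.

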